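Clamp a slat lamination in the ratchet press

ROBOT

A 6-joint arm with a two-finger parallel gripper is mounted at the origin on a cart in front of the work surface, level with it; the furniture and walls round the work are solid. World frame = base frame: x ahead of the robot, y to its left, z up, the work surface at z = 0. Lengths are in m, angles in rad, forces in N, time in s.
With the tool pointing down it reaches from about 0.375 to 0.975 m from the base axis. Payload 3.8 kg.
Tool frame: the origin (TCP) lies midway between the tips of the shut fingers; the grasp point (between the pads) lies 19 mm behind it; z points along the fingers, y is the line along which they close (so a half turn about z gives the same grasp; the last joint's range is limited). The gripper opens to 88 mm and grips with 3 to 60 N. Pads are 18 mm wide; open, the fingers measure 123 mm over their backs; the gripper's body (75 mm by 187 mm) begins 45 mm behind the grasp point.
Start: joints at [1.232, 0.264, 1.604, -0, 1.274, -0.037], TCP at [0.201, 0.644, 0.239] pointing down, gripper open.
Joint ranges: [-2.63, 2.63], [-0.94, 2.18], [0.31, 2.57], [-1.31, 4.45], [0, 2.66], [-2.55, 2.55]. Speed limits (rad/s): [2.57, 2.57, 3.14, 3.14, 3.14, 3.14].

INTERFACE

Orientations are given as a rotation vector (axis times angle).
In Python, from cell import manip, inverse_kinematics, cams, order gives the robot as it stands. Calls block until the motion is done:
- manip.move_pose(position, orientation): joint-space move of the TCP to a pose.
- manip.move_linear(position, rate=0.15, rot=None): straight line of the TCP; rot=None keeps the orientation; rate is the mean speed in m/s.
- manip.set_joints(angles): joint-space move.
- manip.set_gripper(opening, force=None): finger opening in m; force is the grip in N (None keeps the last); returns when the fingers have stopped.
- manip.dwell(seconds).
- inverse_kinematics(position, orientation): joint angles nearest the present ones, or None.
- manip.state(): the state.
- cams.capture(name): name is "side" or "top"; returns a dict with "image" (400x640x3 uint8, blue, green, red), "z_map" (400x640 float32, m along the optical axis (not along the pixel's ray), 0 where there is no reading), "intrinsics" (3x3 intrinsics, pixels), "k1" (the pictures are not rectified: a ray, as slopes to the right and down, at radius r is drawn at 1 + k1 r^2 times it, then the intrinsics apply), "position" and "orientation" of the camera in the world. Camera axes: x right, y down, z forward; pixel columns grow to the right and rows downward; lengths in m; the calibration is good to about 2 mm. A picture is of the moment at which its call begins.
A pose or a line that the arm cannot do raises manip.IKError and nothing moves.
- order.close_job(): hands the job in; it is judged then, once.
The state is a dict: "clock": time; "joint_pos": joint angles; "joint_velocities": joint speeds; "tau": joint torques, N m; "tool_pos": TCP position; "tcp_rot": TCP orientation; "contact_force": force on the tool from outside, world axes, zero at the start; "moment": the same for the moment, N m; "gripper_width": finger opening in m; "grasp_force": force on a finger pad.
Only numpy, scipy, OpenCV 4.12 (cv2) and the standard library are available. Lean on these libraries where they do the work, as an engineer would, in place of code of your own. Each camera call takes 0.05 s, during which the arm holds its last target. There are 200 camera calls.

TASK

Pull the little press's carriage all the way out and stack every wooden slat that is there on its narrow raised anvil, lengthwise between the four guide pins, centred and with edges flush, then lay the dark steel pressing bar on top of the stack in the same way. Push the carriage with its stack fully home under the head, then turn the black knob clockwise until the foot presses on the bar and the knob's slip clutch has clicked at least three times, and leave it clamped. Leave the bottle, pliers and tape roll alone.

Things in the scene. Friction and masses are not known exactly. Their poses are not given: they have to be found in the camera images.
- anvil_top (a point): Centre of the top face of the anvil: a steel bar 26 mm wide (x), 104 mm long (y), standing 26 mm above the aluminium carriage plate (plate top 26 mm, anvil top 52 mm above the table). It moves with the carriage; its y axis is the anvil's length and points along the carriage's way out, z up. Four upright guide pins, 6 mm thick, stand at x = +-24, y = +-42 mm from this point, their tops 52 mm above it.
- post_grip (a point): Grip point of the black upright post on the outer end of the carriage: a round post 20 mm across, standing from 26 to 68 mm above the table; the point is on its axis 55 mm up, 108 mm from the anvil's centre along y. Its axes are the carriage's. Pinch it to pull or push the carriage.
- carriage (a joint): Position of the carriage on its track, m: 0 fully home (anvil centre under the head), 0.14 fully out. Positive along the y axis of anvil_top. Friction about 2 N; stays where left.
- knob_grip (a point): On the vertical axis of the black round slip-clutch knob, 195 mm above the table. The knob is 43 mm across, 178 to 212 mm up, and stays at that height. Below it the press arm, top 164 mm up, 50 mm wide, reaches 28 mm in front of this axis and 96 mm behind to a column. Axes of the press: x to the back, y along the carriage's way out. The head is over the anvil when the carriage is home.
- spindle (a joint): Angle of the spindle, rad; grows as the knob is turned clockwise (seen from above), from 0 (foot fully up) to 10. It lowers the foot 5 mm per rad and takes 0.09 N m; it holds where left. Starts between 0 and 1.
- clutch_knob (a joint): Angle by which the knob has slipped clockwise on the spindle, rad, 0 at the start. While the spindle turns freely the knob carries it along and this stays put; when the foot is blocked the clutch slips at about 0.19 N m and this grows, one click each 0.33 rad (19 degrees), felt only as a steady slip. Turning the knob back raises the foot.
- ram: The ram, which only moves up and down: a round black foot, 27 mm across, under the press head, sprung (4 N/mm). Origin where the centre of the foot's underside is while unloaded, 117 mm above the table when fully up. When clamped the foot presses with about 20 N and gives by about 5 mm.
- slat_1: Plain beech slat, 32 x 120 x 10 mm (x width, y length, z thickness), 40 g, square and alike on both faces. Origin at its centre. It lies flat on the table at the start; two to four of the four slats are there, the others are absent (None).
- slat_2: Plain beech slat, 32 x 120 x 10 mm (x width, y length, z thickness), 40 g, square and alike on both faces. Origin at its centre. It lies flat on the table at the start; two to four of the four slats are there, the others are absent (None).
- slat_3: Plain beech slat, 32 x 120 x 10 mm (x width, y length, z thickness), 40 g, square and alike on both faces. Origin at its centre. It lies flat on the table at the start; two to four of the four slats are there, the others are absent (None).
- slat_4: Plain beech slat, 32 x 120 x 10 mm (x width, y length, z thickness), 40 g, square and alike on both faces. Origin at its centre. It lies flat on the table at the start; two to four of the four slats are there, the others are absent (None).
- caul: Pressing bar: dark steel bar, 32 x 120 x 14 mm (x width, y length, z thickness), about 300 g, alike on both faces but for two small brass dots. Origin at its centre. Lies flat on the table at the start.
- resin_bottle: Bystander: dropper bottle, 33 mm across, 102 mm tall, standing; origin at the centre of its underside.
- pliers: Bystander: flat-nose pliers, 55 x 134 x 13 mm, lying; origin under its centre.
- tape_roll: Bystander: roll of masking tape, 84 mm across, 18 mm high, lying flat; origin under its centre.
Not all that is in view belongs to the job. What is shaped like the slat_2 but purple is not meant.

How it is judged:
On the way, in this order (a step that is already met when the one before it is completed fails the run):
1. with the carriage pulled fully out, every slat and then the pressing bar lie centred and flush on the anvil, let go (horizontal distance between each of slat_1, slat_2, slat_3, slat_4, caul and anvil_top below 0.01 m and angle between the y axis of each of slat_1, slat_2, slat_3, slat_4, caul and the y axis of anvil_top, either way round below 0.15 rad and angle between the z axis of each of slat_1, slat_2, slat_3, slat_4, caul and the z axis of anvil_top, either way round below 0.08 rad and z of each of slat_1, slat_2, slat_3, slat_4 in the frame of anvil_top above 0.003 m and z of caul in the frame of anvil_top above 0.022 m and linear speed of each of slat_1, slat_2, slat_3, slat_4, caul below 0.02 m/s and contact force between the fingers and slat_1 below 0.05 N and contact force between the fingers and slat_2 below 0.05 N and contact force between the fingers and slat_3 below 0.05 N and contact force between the fingers and slat_4 below 0.05 N and contact force between the fingers and caul below 0.05 N and value of joint carriage above 0.125 m), for 0.2 s.
2. the carriage is fully home with the stack still on the anvil (horizontal distance between each of slat_1, slat_2, slat_3, slat_4, caul and anvil_top below 0.01 m and angle between the y axis of each of slat_1, slat_2, slat_3, slat_4, caul and the y axis of anvil_top, either way round below 0.15 rad and angle between the z axis of each of slat_1, slat_2, slat_3, slat_4, caul and the z axis of anvil_top, either way round below 0.08 rad and z of each of slat_1, slat_2, slat_3, slat_4 in the frame of anvil_top above 0.003 m and z of caul in the frame of anvil_top above 0.022 m and value of joint carriage below 0.006 m), for 0.2 s.
3. the knob is turned until the foot presses on the bar and the clutch has clicked three times (all of step 2 and value of joint clutch_knob above 0.9 rad and contact force between ram and caul above 5 N), for 0.2 s.
At the end, for the whole second after the job is handed in: Each slat present and the bar lie flat on the anvil, within 10 mm of its centre and 0.15 rad of its direction, the bar on top (centre over 22 mm above the anvil); carriage within 6 mm of home; foot presses on the bar with over 5 N; clutch slipped at least 0.9 rad (three clicks) (all of step 3 and linear speed of each of slat_1, slat_2, slat_3, slat_4, caul below 0.02 m/s); the robot touches nothing.
It fails at once if a bystander (bottle, pliers, tape roll) is moved by over 30 mm (distance of any of resin_bottle, pliers, tape_roll from where it was at the start of the episode above 0.03 m).
Of slat_1, slat_2, slat_3, slat_4 only 2 to 4 are there at a start; the rules pass over those that are not, and their reading is None.
At some moment in a run one of slat_1, slat_2, slat_3, slat_4 may be knocked a few centimetres aside while the robot is not near it.
Once in a run the grip may slacken for a moment while it holds something.
It also fails if it takes over 210 s, if anything falls off the work surface, if the arm or the gripper's body presses on something with over 40 N, if the wrist force passes 120 N, or if a joint passes its speed limit or range.

## Working session

There is one attempt and no reset: what is moved stays moved. The work goes in short steps, each a Python script; the robot and the scene stay as the last script left them, time stands still between calls to the robot, and variables do not carry over. Pictures are saved under pics/ and viewed, at most 14 in all, crops included, and the job is handed in when it is done.

```bash
ls; mkdir -p pics; cat > h.py <<'E'
import numpy as np, cv2
from scipy.spatial.transform import Rotation as R
from cell import manip, inverse_kinematics, cams, order
def cap(n):
    c=cams.capture(n); np.savez('last_%s.npz'%n,**{k:np.array(v) for k,v in c.items()}); return c
def Rm(o):
    o=np.array(o)
    return o if o.shape==(3,3) else R.from_rotvec(o).as_matrix()
def rays(c,uv):
    K=np.array(c['intrinsics']); k=float(c['k1'])
    d=(np.array(uv,float).reshape(-1,2)-K[:2,2])/[K[0,0],K[1,1]]
    p=d.copy()
    for _ in range(20): p=d/(1+k*(p**2).sum(1,keepdims=True))
    return np.c_[p,np.ones(len(p))]@Rm(c['orientation']).T
def onz(c,uv,z):
    r=rays(c,uv); o=np.array(c['position']); return o+r*((z-o[2])/r[:,2:])
def cloud(c):
    v,u=np.mgrid[0:400,0:640]; uv=np.c_[u.ravel(),v.ravel()]
    z=np.array(c['z_map']).ravel()
    P=np.array(c['position'])+rays(c,uv)*z[:,None]; P[z==0]=np.nan
    return P.reshape(400,640,3)
E
python3 - <<'E'
from h import *
for n in('top','side'):
    c=cap(n); cv2.imwrite('pics/%s0.png'%n,c['image']); print(n,c['position'],c['orientation'],c['intrinsics'],c['k1'])
print(manip.state())
E
```

```text
pics
top [ 0.28313247 -0.03287685  1.87413841] [-2.15187061  2.14376497 -0.19347743] [[487.07721942   0.         321.80826927]
 [  0.         487.07721942 199.79803973]
 [  0.           0.           1.        ]] -0.024104274088715683
side [ 0.54022756 -0.96442225  0.85401856] [-2.23059171  0.02950798 -0.00580381] [[392.67731597   0.         319.61542675]
 [  0.         392.67731597 199.59089201]
 [  0.           0.           1.        ]] 0.014211697652886013
{'clock': 0.1, 'joint_pos': array([ 1.23207746e+00,  2.64673635e-01,  1.60519221e+00, -6.21233315e-06,
        1.27370292e+00, -3.69111110e-02]), 'joint_velocities': array([-0.0017557 , -0.00195182, -0.0029653 , -0.00021118, -0.00121062,
        0.00054015]), 'tau': array([ 6.33624131e-04, -5.03619540e+01, -3.58072186e+01,  7.30250753e-02,
        2.33276625e-02, -3.44517571e-05]), 'tool_pos': array([0.20044563, 0.64390015, 0.23753975]), 'tcp_rot': array([-4.72223637e-01, -3.10553030e+00,  3.05087116e-03]), 'contact_force': array([ 0.37891033, -0.69073182,  0.28457189]), 'moment': array([ 0.00565432,  0.00529787, -0.01470324]), 'grasp_force': 0.0, 'gripper_width': 0.08845717071896057}
```

View pics/top0.png

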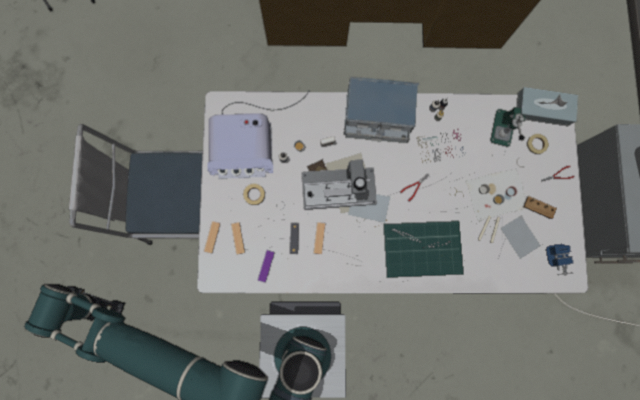

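View pics/side0.png

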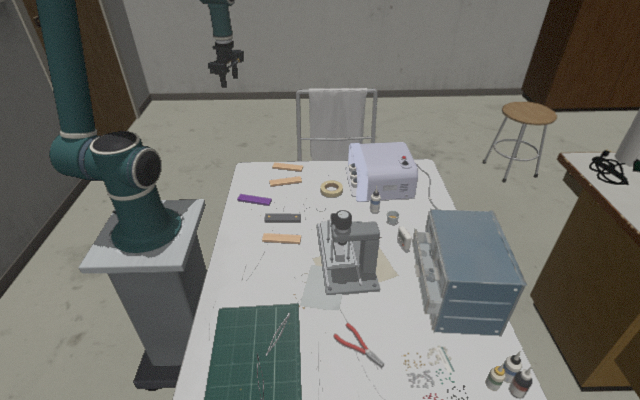

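The top picture shows three beech slats at (212,237), (238,239) and (319,238). The dark steel bar is at (294,238), and the purple one at (266,266) is the decoy. The press is at about (340,188) with its head at the right end. I'll confirm in an enlarged crop.

```bash
python3 - <<'E'
from h import *
c=dict(np.load('last_top.npz'))
im=c['image'][150:290,195:395]; cv2.imwrite('pics/c1.png',cv2.resize(im,None,fx=4,fy=4,interpolation=cv2.INTER_CUBIC))
for n,uv,z in [('s1',(212,237),.01),('s2',(238,239),.01),('s3',(319,238),.01),('caul',(294,238),.014),('purp',(266,266),.01),('knob',(361,184),.212),('tape',(255,194),.018)]: print(n,onz(c,uv,z).round(3))
# depth-based stats
P=cloud(c); print('table z',np.nanmedian(P[255:280,300:370,2]))
s=dict(np.load('last_side.npz')); P=cloud(s); print('side table z',np.nanmedian(P[270:290,220:250,2]))
im=s['image'][150:310,220:400]; cv2.imwrite('pics/c2.png',cv2.resize(im,None,fx=3.7,fy=3.7,interpolation=cv2.INTER_CUBIC))
E
```

```text
s1 [[0.436 0.348 0.01 ]]
s2 [[0.429 0.249 0.01 ]]
s3 [[ 0.434 -0.061  0.01 ]]
caul [[0.434 0.035 0.014]]
purp [[0.327 0.14  0.01 ]]
knob [[ 0.607 -0.203  0.212]]
tape [[0.603 0.187 0.018]]
table z -0.0005127949574282864
side table z -0.0009249891175545644
```

View pics/c1.png

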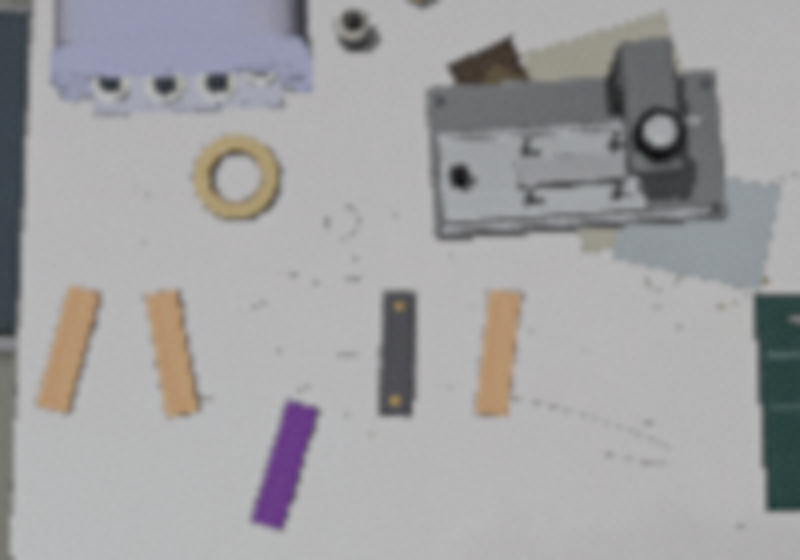

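View pics/c2.png

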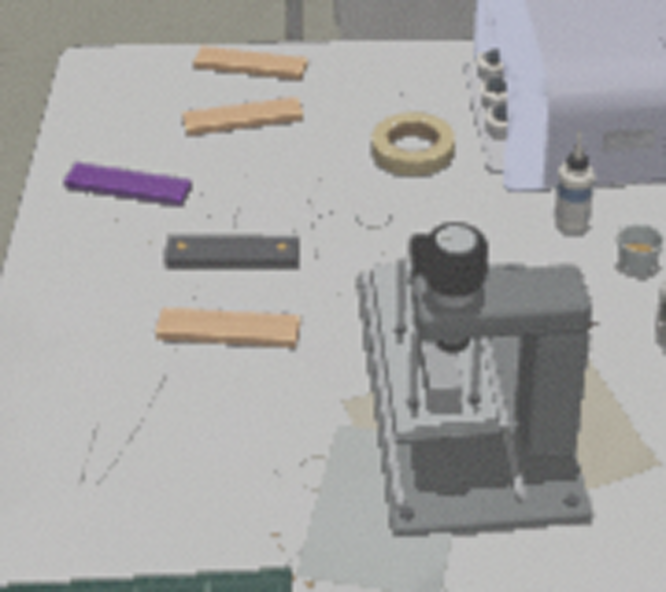

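Confirmed in the crops: three plain beech slats, one dark bar with two brass dots, and the purple one excluded. The knob is at crop (660,132), the black post at (460,175), and the carriage is partly out. Next I'll measure these precisely.

```bash
cat >> h.py <<'E'
def rects(c,kind):
    """centres (x,y), long-axis angle of slats / caul / purple from the top image"""
    im=np.array(c['image']); hsv=cv2.cvtColor(im,cv2.COLOR_BGR2HSV)
    if kind=='slat': m=cv2.inRange(hsv,(6,70,120),(20,255,255)); z=.010
    if kind=='caul': m=cv2.inRange(im,(0,0,0),(115,115,115)); z=.014
    n,l,st,ce=cv2.connectedComponentsWithStats(m)
    out=[]
    for i in range(1,n):
        if 120<st[i,4]<400:
            v,u=np.nonzero(l==i); p=onz(c,np.c_[u,v],z)[:,:2].astype(np.float32)
            (cx,cy),(w,h),a=cv2.minAreaRect(p)
            if not(.09<max(w,h)<.15 and .02<min(w,h)<.05): continue
            d=np.linalg.svd(p-p.mean(0),full_matrices=False)[2][0]; d=d*(1 if d[0]>0 else -1)
            out.append((p.mean(0).round(4),round(float(np.arctan2(d[1],d[0])),3),round(max(w,h),3),round(min(w,h),3),ce[i].round(1)))
    return out
E
python3 - <<'E'
from h import *
c=dict(np.load('last_top.npz')); s=dict(np.load('last_side.npz'))
for k in('slat','caul'):
    for r in rects(c,k): print(k,r)
for n,q in(('top',c),('side',s)):
    P=cloud(q).reshape(-1,3); I=q['image'].reshape(-1,3).astype(int)
    g=lambda ctr,r,z0,z1: P[(np.hypot(P[:,0]-ctr[0],P[:,1]-ctr[1])<r)&(P[:,2]>z0)&(P[:,2]<z1)]
    k=g((.607,-.203),.05,.205,.22); print(n,'knob top',len(k),k.mean(0).round(4),(k.min(0)+k.max(0)).round(4)/2)
    p=g((.59,-.02),.05,.06,.078); print(n,'post top',len(p),p.mean(0).round(4) if len(p) else'')
    a=g((.6,-.1),.13,.047,.057); print(n,'z52',len(a),a.mean(0).round(4) if len(a) else'',a.min(0) if len(a) else '',a.max(0) if len(a) else '')
print(onz(c,(310,193.7),.068),onz(c,(360,183),.212))
E
```

```text
slat (array([ 0.5611, -0.9237], dtype=float32), 1.364, 0.113, 0.039, array([539. , 206.4]))
slat (array([0.4365, 0.3491], dtype=float32), -0.229, 0.114, 0.029, array([211.7, 237. ]))
slat (array([0.4335, 0.2506], dtype=float32), 0.197, 0.115, 0.028, array([237.5, 237.9]))
slat (array([ 0.4348, -0.0611], dtype=float32), -0.11, 0.115, 0.028, array([319.1, 237.9]))
caul (array([ 0.7548, -1.3381], dtype=float32), -0.047, 0.137, 0.025, array([637.1, 159. ]))
caul (array([0.4329, 0.0342], dtype=float32), -0.026, 0.115, 0.031, array([294.2, 238.2]))
caul (array([ 0.1611, -1.1178], dtype=float32), 1.219, 0.11, 0.041, array([596.3, 310.3]))
caul (array([0.0844, 0.4849], dtype=float32), 1.392, 0.135, 0.032, array([171.3, 331.8]))
caul (array([0.0756, 0.3353], dtype=float32), 1.477, 0.144, 0.036, array([211.7, 334.4]))
top knob top 113 [ 0.6128 -0.197   0.2116] [ 0.6139  -0.1966   0.21255]
top post top 18 [ 0.5996 -0.022   0.0688]
top z52 137 [ 0.6095 -0.1286  0.0518] [ 0.5931612  -0.1814778   0.04714548] [ 0.69572232 -0.02531146  0.05691012]
side knob top 168 [ 0.6125 -0.2043  0.2108] [ 0.61265 -0.20185  0.2103 ]
side post top 18 [ 0.597  -0.026   0.0644]
side z52 141 [ 0.6098 -0.1535  0.0508] [ 0.57773428 -0.20097712  0.04717326] [ 0.66900345 -0.02325162  0.05680482]
[[ 0.59623035 -0.025328    0.068     ]] [[ 0.61008249 -0.19977315  0.212     ]]
```

```bash
cat >> h.py <<'E'
def ori(phi): # tool down, closing axis along world angle phi
    y=np.array([np.cos(phi),np.sin(phi),0]); z=np.array([0,0,-1.]); return R.from_matrix(np.c_[np.cross(y,z),y,z]).as_rotvec()
def best(pos,phi):
    o=[(abs(q[5]),ori(p)) for p in(phi,phi+np.pi) for q in[inverse_kinematics(pos,ori(p))] if q is not None]
    return min(o,key=lambda t:t[0])[1]
def st():
    s=manip.state(); print('t%.1f'%s['clock'],'tcp',np.round(s['tool_pos'],4),'F',np.round(s['contact_force'],1),'Mz %.3f'%s['moment'][2],'w %.4f'%s['gripper_width'],'g %.1f'%s['grasp_force'],'j6 %.2f'%s['joint_pos'][5]); return s
def up(z=.25): 
    p=np.array(manip.state()['tool_pos']); manip.move_linear([p[0],p[1],z],rate=.2)
E
python3 - <<'E'
from h import *
s=dict(np.load('last_side.npz')); c=dict(np.load('last_top.npz')); P=cloud(c).reshape(-1,3)
for (a,b,d,e) in [(.5,.9,.1,.4),(.5,.9,-.1,.1),(.4,.9,.4,.5)]: 
    m=(P[:,0]>a)&(P[:,0]<b)&(P[:,1]>d)&(P[:,1]<e); print(P[m,2].max())
th=.082; ux=np.array([np.cos(th),np.sin(th)]); uy=np.array([-np.sin(th),np.cos(th)])
post=np.array([.598,-.024])
up(.33)
o=best([*post,.15],th)
manip.move_pose([*post,.30],o); manip.set_gripper(.06)
manip.move_linear([*post,.034],rate=.12); st()
manip.set_gripper(.0,force=12); st()
t=post+uy*.068
manip.move_linear([*t,.034],rate=.08); st()
t=t+uy*.012
manip.move_linear([*t,.034],rate=.03); st()
E
```

```text
0.13290071291322758
0.11017275964686757
0.0026773138922584483
t6.4 tcp [ 0.5985 -0.024   0.0347] F [ 0.6 -1.3  0.2] Mz -0.040 w 0.0598 g 0.0 j6 -0.16
t7.1 tcp [ 0.602  -0.0238  0.0344] F [10.4  2.1 -8.8] Mz -0.094 w 0.0197 g 12.0 j6 -0.16
t8.1 tcp [0.5969 0.0445 0.0344] F [ 12.1   2.3 -10.1] Mz -0.006 w 0.0196 g 12.1 j6 -0.05
t8.6 tcp [0.5963 0.052  0.0349] F [ 12.4 -13.8  -7.2] Mz 0.027 w 0.0197 g 12.0 j6 -0.03
```

```bash
python3 - <<'E'
from h import *
manip.set_gripper(.06); st()
up(.3); 
p=[.25,.5,.3]; manip.move_pose(p,best(p,.0)); st()
c=cap('top'); s=cap('side')
for k in('slat','caul'):
    for r in rects(c,k): 
        if abs(r[0][1])<.6: print(k,r)
a0=np.array([.6045,-.0557])
for n,q in(('top',c),('side',s)):
    P=cloud(q).reshape(-1,3)
    g=lambda ctr,r,z0,z1: P[(np.hypot(P[:,0]-ctr[0],P[:,1]-ctr[1])<r)&(P[:,2]>z0)&(P[:,2]<z1)]
    for nm,ctr,r,z0,z1 in(('post',(.597,.052),.03,.06,.076),('anvil',a0,.07,.047,.057),('pins',a0,.07,.095,.112),('knob',(.614,-.197),.05,.205,.22)):
        a=g(ctr,r,z0,z1)
        if len(a): print(n,nm,len(a),a.mean(0).round(4),((a.min(0)+a.max(0))/2).round(4),np.ptp(a,0).round(3))
cv2.imwrite('pics/c3.png',np.vstack([cv2.resize(c['image'][155:215,285:385],None,fx=6,fy=5,interpolation=cv2.INTER_CUBIC),cv2.resize(s['image'][205:305,290:390],(600,300),interpolation=cv2.INTER_CUBIC)]))
E
```

```text
t9.4 tcp [0.5914 0.0559 0.034 ] F [-0.4 -0.   0.4] Mz 0.008 w 0.0599 g 0.0 j6 -0.03
t12.9 tcp [0.2508 0.4996 0.3   ] F [-0.3  0.6 -1.5] Mz -0.017 w 0.0600 g 0.0 j6 1.06
slat (array([ 0.4535, -0.0774], dtype=float32), -0.113, 0.116, 0.027, array([323.4, 233. ]))
slat (array([0.437, 0.349], dtype=float32), -0.234, 0.114, 0.029, array([211.7, 236.9]))
slat (array([0.4336, 0.2504], dtype=float32), 0.202, 0.114, 0.028, array([237.6, 237.9]))
caul (array([0.4335, 0.0341], dtype=float32), -0.025, 0.115, 0.031, array([294.2, 238.1]))
top post 18 [0.5942 0.0501 0.0672] [0.5946 0.0498 0.0664] [0.015 0.016 0.012]
top anvil 128 [ 0.6033 -0.055   0.0517] [ 0.6002 -0.0576  0.052 ] [0.041 0.103 0.01 ]
top pins 8 [ 0.6036 -0.0577  0.1019] [ 0.6033 -0.0585  0.1022] [0.056 0.089 0.011]
top knob 105 [ 0.6124 -0.1968  0.2112] [ 0.6142 -0.1979  0.2125] [0.043 0.04  0.015]
side post 23 [0.5941 0.0452 0.0646] [0.5946 0.0455 0.0654] [0.017 0.018 0.01 ]
side anvil 53 [ 0.5907 -0.0341  0.0506] [ 0.587  -0.0576  0.052 ] [0.026 0.097 0.009]
side pins 17 [ 0.5918 -0.0552  0.0998] [ 0.5989 -0.0626  0.0994] [0.05  0.092 0.008]
side knob 168 [ 0.6128 -0.2038  0.2105] [ 0.6126 -0.201   0.2096] [0.043 0.042 0.009]
```

View pics/c3.png

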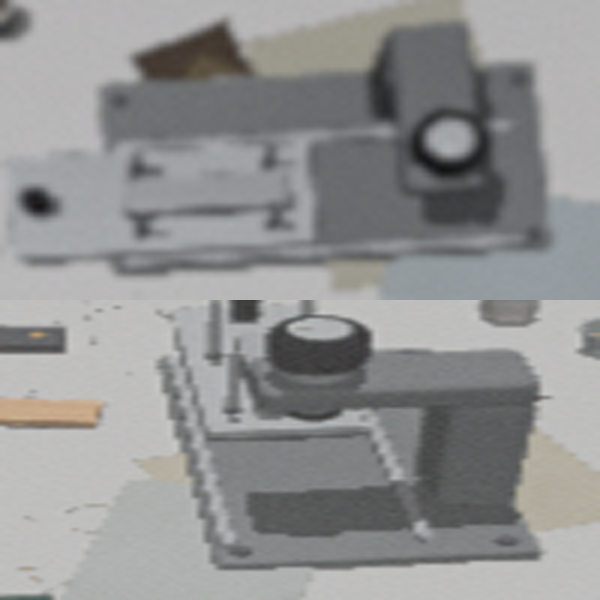

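The carriage is fully out: the post is now at the left end, and the anvil and its four pins are clear of the head. The right slat has been knocked to about (323,233). I'll stack the left slat first.

```bash
cat >> h.py <<'E'
TH=.078; AN=np.array([.6045,-.0563]); UX=np.array([np.cos(TH),np.sin(TH)]); UY=np.array([-np.sin(TH),np.cos(TH)])
def pick(xy,a,force=25,zt=.004,zup=.22,w=.06):
    phi=a+np.pi/2; p=[*xy,zup]; manip.move_pose(p,best(p,phi)); manip.set_gripper(w)
    manip.move_linear([*xy,.05],rate=.2); manip.move_linear([*xy,zt],rate=.06); manip.set_gripper(0,force=force); s=st()
    manip.move_linear([*xy,zup],rate=.15); st()
def place(k,zt=.004,d=(0,0),zup=.22):  # k pieces below
    xy=AN+d[0]*UX+d[1]*UY; p=[*xy,zup]; manip.move_pose(p,best(p,TH)); st()
    z=.052+.01*k+zt
    manip.move_linear([*xy,z+.03],rate=.15); st(); manip.move_linear([*xy,z+.001],rate=.04); s=st()
    return s
def release(zup=.22):
    manip.set_gripper(.05); p=manip.state()['tool_pos']; manip.move_linear([p[0],p[1],p[2]+.06],rate=.08); manip.move_linear([p[0],p[1],zup],rate=.2); st()
def stack_check(c,ztop):
    """centre, angle of upper face of stack from the depth+colour near the anvil"""
    P=cloud(c); m=(np.hypot(P[...,0]-AN[0],P[...,1]-AN[1])<.085)&(abs(P[...,2]-ztop)<.006)
    Q=P[m]; e=(Q[:,:2]-AN); return len(Q),Q.mean(0).round(4),'press frame off',np.round([e.mean(0)@UX,e.mean(0)@UY],4)
E
python3 - <<'E'
from h import *
pick([.4367,.349],-.232); place(0)
E
```

```text
t17.2 tcp [0.4369 0.3492 0.0043] F [-0.9 -0.   0.7] Mz 0.049 w 0.0318 g 25.0 j6 -0.71
t18.8 tcp [0.4361 0.3485 0.2187] F [-0.1 -0.7 -1.2] Mz 0.044 w 0.0317 g 25.0 j6 -0.71
t20.4 tcp [ 0.6044 -0.0552  0.2199] F [-0.1 -0.2 -1.1] Mz -0.031 w 0.0313 g 25.0 j6 -0.21
t21.4 tcp [ 0.6055 -0.0563  0.0871] F [ 0.7 -0.2 -0.1] Mz -0.004 w 0.0315 g 25.0 j6 -0.21
t22.3 tcp [ 0.6046 -0.0563  0.0568] F [-0.1  0.1 -0.5] Mz 0.033 w 0.0310 g 25.0 j6 -0.21
```

```bash
python3 - <<'E'
from h import *
release()
p=[.40,.3,.25]; manip.move_pose(p,best(p,.2+np.pi/2))
c=cap('top'); s=cap('side')
for k in('slat','caul'):
    for r in rects(c,k): 
        if abs(r[0][1])<.6: print(k,r)
print(stack_check(c,.062))
cv2.imwrite('pics/c4.png',np.vstack([cv2.resize(c['image'][155:215,285:385],None,fx=6,fy=5,interpolation=cv2.INTER_CUBIC),cv2.resize(s['image'][205:305,290:390],(600,300),interpolation=cv2.INTER_CUBIC)]))
E
```

```text
t24.4 tcp [ 0.6039 -0.0562  0.2187] F [ 0.2  0.6 -0.6] Mz 0.005 w 0.0502 g 0.0 j6 -0.21
slat (array([ 0.6106, -0.0595], dtype=float32), -1.5, 0.118, 0.033, array([318.8, 192.6]))
slat (array([ 0.4536, -0.0772], dtype=float32), -0.113, 0.115, 0.028, array([323.4, 233. ]))
caul (array([0.4341, 0.0343], dtype=float32), -0.034, 0.115, 0.03, array([294.2, 237.9]))
(209, array([ 0.6028, -0.0567,  0.0618]), 'press frame off', array([-0.0017, -0.0002]))
```

View pics/c4.png

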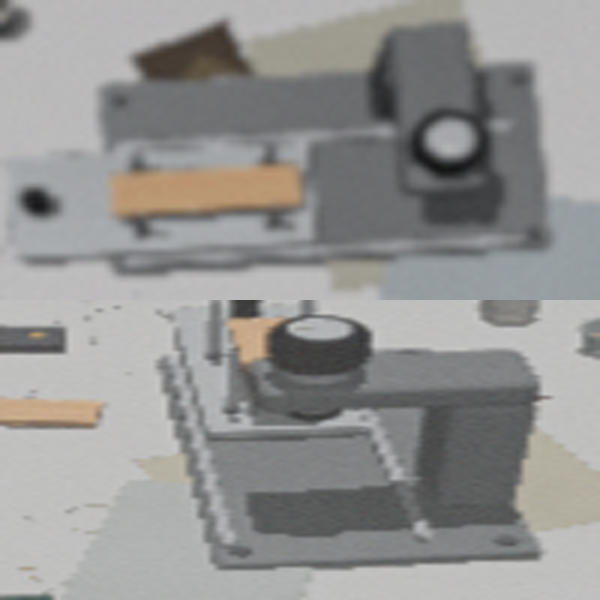

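The first slat lies centred between the pins, at about (207,190) in the crop. On to the second.

```bash
python3 - <<'E'
from h import *
pick([.4336,.2504],.2)
s=place(1); 
if abs(s['gripper_width']-.0315)<.002: release()
p=[.40,.3,.25]; manip.move_pose(p,best(p,.2+np.pi/2)); c=cap('top')
for k in('slat','caul'):
    for r in rects(c,k): 
        if abs(r[0][1])<.6: print(k,r)
print(stack_check(c,.072))
E
```

```text
t29.2 tcp [0.4338 0.2505 0.0043] F [-0.4  0.   2.2] Mz -0.041 w 0.0319 g 25.0 j6 -1.30
t30.8 tcp [0.433  0.2501 0.2189] F [-0.3  0.8 -1.1] Mz 0.003 w 0.0315 g 25.0 j6 -1.30
t32.1 tcp [ 0.6042 -0.0556  0.2196] F [ 0.5  0.4 -0.6] Mz -0.010 w 0.0311 g 25.0 j6 -0.21
t33.1 tcp [ 0.6054 -0.0562  0.0971] F [ 1.1 -0.3  0.5] Mz -0.059 w 0.0315 g 25.0 j6 -0.21
t33.9 tcp [ 0.6046 -0.0563  0.0669] F [-0.4 -0.2 -1.4] Mz 0.010 w 0.0320 g 25.0 j6 -0.21
t35.9 tcp [ 0.604  -0.0562  0.2189] F [-0.8 -0.3 -0.7] Mz 0.013 w 0.0500 g 0.0 j6 -0.21
slat (array([ 0.6117, -0.0595], dtype=float32), -1.494, 0.118, 0.033, array([318.9, 192.4]))
slat (array([ 0.4535, -0.0773], dtype=float32), -0.113, 0.115, 0.028, array([323.4, 233. ]))
caul (array([0.4338, 0.0342], dtype=float32), -0.029, 0.115, 0.031, array([294.2, 238. ]))
(209, array([ 0.6024, -0.0563,  0.0718]), 'press frame off', array([-0.0021,  0.0001]))
```

```bash
python3 - <<'E'
from h import *
pick([.4535,-.0773],-.113)
s=place(2)
if abs(s['gripper_width']-.0315)<.002: release()
p=[.40,.3,.25]; manip.move_pose(p,best(p,.2+np.pi/2)); c=cap('top')
for k in('slat','caul'):
    for r in rects(c,k): 
        if abs(r[0][1])<.6: print(k,r)
print(stack_check(c,.082))
cv2.imwrite('pics/c5.png',cv2.resize(c['image'][155:285,195:395],None,fx=4,fy=4,interpolation=cv2.INTER_CUBIC))
E
```

```text
t42.6 tcp [ 0.4537 -0.0774  0.0042] F [0.3 0.7 2.8] Mz 0.027 w 0.0313 g 25.0 j6 1.46
t44.1 tcp [ 0.4528 -0.0772  0.2189] F [-0.4 -0.3 -0.8] Mz 0.019 w 0.0313 g 25.0 j6 1.46
t45.6 tcp [ 0.6042 -0.0563  0.2196] F [ 1.4 -0.5 -0.6] Mz 0.047 w 0.0318 g 25.0 j6 -0.21
t46.5 tcp [ 0.6053 -0.0565  0.107 ] F [-1.2 -0.3  0.3] Mz 0.002 w 0.0312 g 25.0 j6 -0.21
t47.4 tcp [ 0.6046 -0.0563  0.0768] F [0.4 0.5 0.7] Mz 0.009 w 0.0318 g 25.0 j6 -0.21
t49.4 tcp [ 0.6041 -0.0562  0.2191] F [ 0.4  0.4 -0.9] Mz -0.012 w 0.0500 g 0.0 j6 -0.21
slat (array([ 0.6131, -0.0563], dtype=float32), -1.494, 0.125, 0.033, array([318., 192.]))
caul (array([0.4338, 0.0342], dtype=float32), -0.03, 0.115, 0.03, array([294.2, 238. ]))
(223, array([ 0.6022, -0.0523,  0.0819]), 'press frame off', array([-0.002 ,  0.0042]))
```

View pics/c5.png

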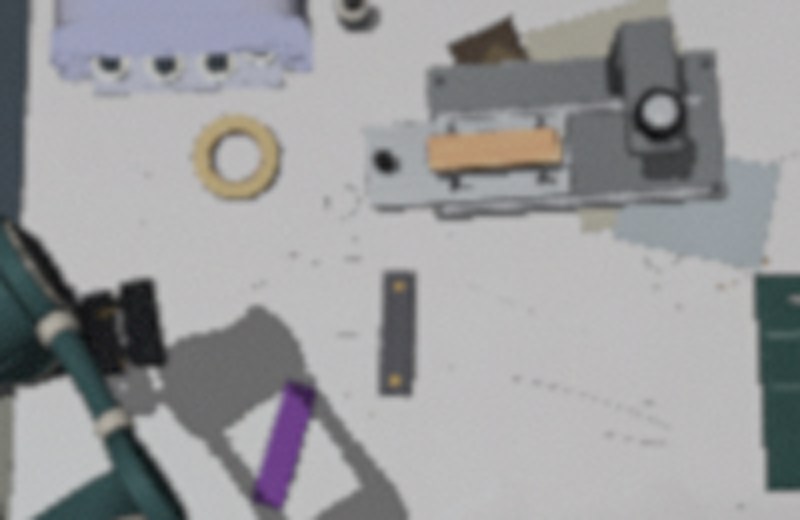

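The third slat is about 4 mm too far along +y. It's still in tolerance, but I'll regrip it and nudge it flush, then fetch the bar.

```bash
python3 - <<'E'
from h import *
p=[*AN,.22]; manip.move_pose(p,best(p,TH)); manip.set_gripper(.05)
manip.move_linear([*AN,.11],rate=.15); manip.move_linear([*AN,.0765],rate=.05); manip.set_gripper(0,force=25); st()
manip.move_linear([*AN,.079],rate=.03); q=AN-.0043*UY; manip.move_linear([*q,.079],rate=.02); manip.move_linear([*q,.0768],rate=.03); st()
release()
p=[.40,.3,.25]; manip.move_pose(p,best(p,.2+np.pi/2)); c=cap('top')
for k in('slat','caul'):
    for r in rects(c,k): 
        if abs(r[0][1])<.6: print(k,r)
print(stack_check(c,.082))
E
```

```text
t54.8 tcp [ 0.6048 -0.0563  0.0769] F [0.1 1.1 0.3] Mz 0.013 w 0.0315 g 25.0 j6 -0.21
t55.6 tcp [ 0.6051 -0.0607  0.0769] F [ 0.3 -0.3  1.2] Mz -0.025 w 0.0313 g 25.0 j6 -0.22
t57.6 tcp [ 0.6043 -0.0605  0.2191] F [-0.5  0.3 -0.8] Mz -0.023 w 0.0500 g 0.0 j6 -0.22
slat (array([ 0.6137, -0.0594], dtype=float32), -1.492, 0.121, 0.033, array([318.8, 191.9]))
caul (array([0.4343, 0.0342], dtype=float32), -0.032, 0.115, 0.03, array([294.2, 237.8]))
(218, array([ 0.603 , -0.0557,  0.0816]), 'press frame off', array([-0.0014,  0.0007]))
```

```bash
python3 - <<'E'
from h import *
pick([.4338,.0342],-.029,force=50,zt=.005)
s=place(3,zt=.005)
if abs(s['gripper_width']-.0315)<.002: release()
p=[.40,.3,.25]; manip.move_pose(p,best(p,.2+np.pi/2)); c=cap('top'); s=cap('side')
print(stack_check(c,.096))
cv2.imwrite('pics/c6.png',np.vstack([cv2.resize(c['image'][155:215,285:385],None,fx=6,fy=5,interpolation=cv2.INTER_CUBIC),cv2.resize(s['image'][205:305,290:390],(600,300),interpolation=cv2.INTER_CUBIC)]))
E
```

```text
t63.0 tcp [0.434  0.0344 0.0053] F [0.3 2.3 1.8] Mz -0.027 w 0.0313 g 50.0 j6 -1.52
t64.6 tcp [0.433  0.0342 0.2188] F [ 0.2  0.4 -2.8] Mz -0.022 w 0.0316 g 50.0 j6 -1.52
t65.8 tcp [ 0.6039 -0.0561  0.2193] F [ 0.4 -1.2 -2.9] Mz 0.002 w 0.0314 g 50.0 j6 -0.21
t66.6 tcp [ 0.6053 -0.0563  0.1181] F [ 0.2 -0.1 -3.8] Mz -0.009 w 0.0308 g 50.0 j6 -0.21
t67.5 tcp [ 0.6047 -0.0563  0.0879] F [ 0.4 -0.2 -3.6] Mz 0.036 w 0.0313 g 50.0 j6 -0.21
t69.4 tcp [ 0.6045 -0.0563  0.2194] F [ 0.4  0.1 -0.9] Mz 0.033 w 0.0504 g 0.0 j6 -0.21
(227, array([ 0.603 , -0.0569,  0.0958]), 'press frame off', array([-0.0016, -0.0005]))
```

View pics/c6.png

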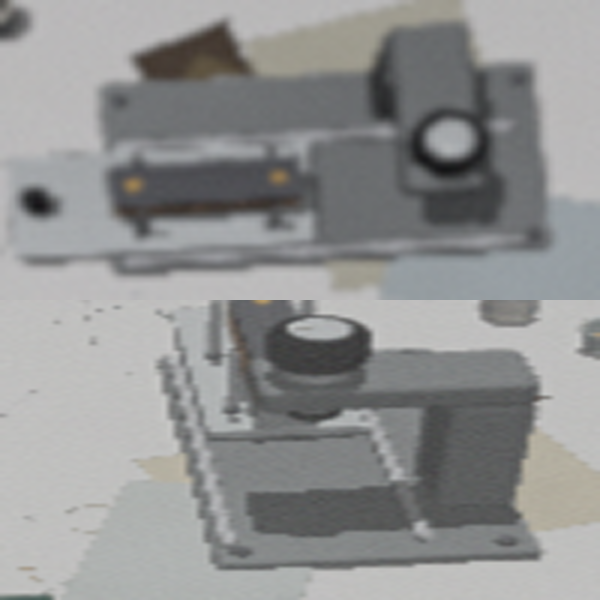

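The stack is centred, with the bar on top at crop (205,185). Now I'll push the carriage home.

```bash
python3 - <<'E'
from h import *
post=np.array([.5963,.052])
p=[*post,.22]; manip.move_pose(p,best(p,TH)); manip.set_gripper(.06)
manip.move_linear([*post,.08],rate=.15); manip.move_linear([*post,.036],rate=.06); manip.set_gripper(0,force=12); s=st()
b=np.array(s['tool_pos'][:2])
for d,r in((.12,.05),(.138,.03),(.143,.015),(.147,.01)):
    q=post-d*UY; manip.move_linear([*q,.036],rate=r); s=st(); print((np.array(s['tool_pos'][:2])-b)@UY)
manip.set_gripper(.06); st(); up(.22)
p=[.40,.3,.25]; manip.move_pose(p,best(p,.2+np.pi/2)); c=cap('top'); s=cap('side')
P=cloud(c).reshape(-1,3); m=(np.hypot(P[:,0]-.608,P[:,1]+.088)<.03)&(abs(P[:,2]-.068)<.008); print('post',P[m].mean(0))
cv2.imwrite('pics/c7.png',np.vstack([cv2.resize(c['image'][155:215,285:385],None,fx=6,fy=5,interpolation=cv2.INTER_CUBIC),cv2.resize(s['image'][205:305,290:390],(600,300),interpolation=cv2.INTER_CUBIC)]))
E
```

```text
t75.2 tcp [0.5964 0.052  0.0361] F [0.5 0.1 0.1] Mz 0.005 w 0.0194 g 12.0 j6 -0.03
t77.8 tcp [ 0.6053 -0.0684  0.0361] F [-3.3  1.8  5.9] Mz -0.035 w 0.0194 g 12.0 j6 -0.23
-0.12074749613880745
t78.5 tcp [ 0.6067 -0.0868  0.0361] F [-3.4 -0.   6.5] Mz 0.001 w 0.0196 g 12.0 j6 -0.26
-0.1391298310601768
t79.0 tcp [ 0.6068 -0.0878  0.036 ] F [-4.5 13.8  8. ] Mz -0.046 w 0.0195 g 12.0 j6 -0.27
-0.14018427358394145
t79.6 tcp [ 0.6069 -0.0903  0.0357] F [-2.6 18.4  7.1] Mz 0.017 w 0.0195 g 12.0 j6 -0.27
-0.14264157325141044
t80.3 tcp [ 0.6078 -0.0947  0.036 ] F [ 0.4 -0.3 -1.1] Mz 0.012 w 0.0601 g 0.0 j6 -0.27
post [ 0.60478782 -0.08917793  0.06688887]
```

View pics/c7.png

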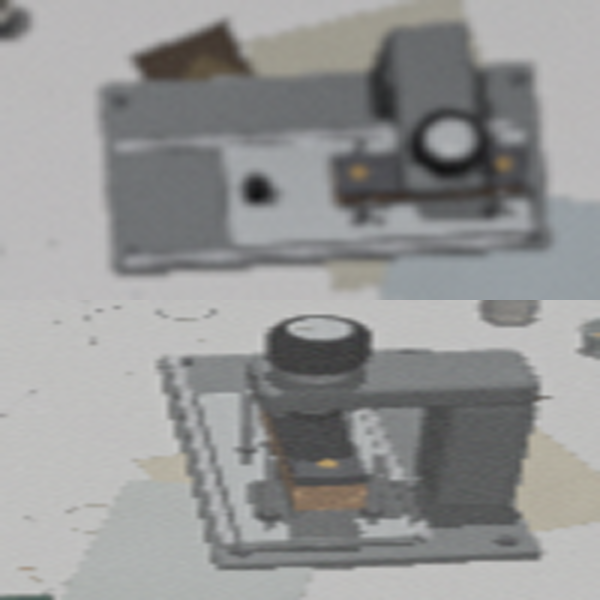

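The carriage is fully home with the stack under the head. Now I'll turn the knob.

```bash
cat > knob.py <<'E'
from h import *
K=np.array([.6145,-.1958])
def stroke(z=.177,j0=-2.25,j1=2.25,n=9):
    phi=-j0-.037+np.arctan2(K[1],K[0]); p=[*K,.29]
    manip.move_pose(p,ori(phi)); manip.set_gripper(.075); st()
    manip.move_linear([*K,.22],rate=.12); manip.move_linear([*K,z],rate=.06); st()
    manip.set_gripper(0,force=35); st()
    q=np.array(manip.state()['joint_pos'])
    for a in np.linspace(j0,j1,n+1)[1:]:
        q[5]=a; manip.set_joints(q); st()
    manip.set_gripper(.075); st(); manip.move_linear([*K,.29],rate=.15)
E
python3 -c "
from knob import *
stroke()"
```

```text
t85.5 tcp [ 0.6145 -0.1954  0.29  ] F [-0.7 -0.9  0.3] Mz 0.001 w 0.0751 g 0.0 j6 -2.25
t87.1 tcp [ 0.6148 -0.1959  0.1772] F [-0.2 -0.4  0.2] Mz 0.013 w 0.0750 g 0.0 j6 -2.25
t87.7 tcp [ 0.6155 -0.1984  0.1775] F [ 3.5 -7.1 -1.8] Mz 0.030 w 0.0416 g 35.0 j6 -2.25
t88.2 tcp [ 0.6157 -0.1988  0.1775] F [ 1.1 -2.1 -0.9] Mz -0.074 w 0.0414 g 35.0 j6 -1.75
t88.8 tcp [ 0.6156 -0.1991  0.1775] F [ 0.8 -5.  -1.3] Mz -0.055 w 0.0415 g 35.0 j6 -1.25
t89.3 tcp [ 0.6154 -0.1993  0.1775] F [-0.4 -6.2 -1.4] Mz -0.091 w 0.0417 g 35.0 j6 -0.75
t89.9 tcp [ 0.6151 -0.1994  0.1775] F [-0.8 -6.3 -0.4] Mz -0.052 w 0.0413 g 35.0 j6 -0.25
t90.4 tcp [ 0.6147 -0.1993  0.1775] F [-2.4 -7.1 -0.6] Mz -0.112 w 0.0419 g 35.0 j6 0.25
t91.0 tcp [ 0.6145 -0.1991  0.1775] F [-2.6 -4.3  0. ] Mz -0.094 w 0.0414 g 35.0 j6 0.75
t91.5 tcp [ 0.6144 -0.1988  0.1775] F [-3.  -4.  -0.2] Mz -0.106 w 0.0416 g 35.0 j6 1.25
t92.1 tcp [ 0.6145 -0.1985  0.1775] F [-3.7 -4.1  0.9] Mz -0.057 w 0.0416 g 35.0 j6 1.74
t92.6 tcp [ 0.6147 -0.1983  0.1775] F [-3.8 -2.8  1.4] Mz -0.079 w 0.0415 g 35.0 j6 2.24
t93.3 tcp [ 0.6156 -0.1983  0.1775] F [-0.3  0.3  0. ] Mz -0.045 w 0.0750 g 0.0 j6 2.25
```

```bash
sed -i 's/^K=.*/K=np.array([.615,-.1985])/' knob.py; python3 -c "
from knob import *
stroke()"
```

```text
t98.1 tcp [ 0.615  -0.1985  0.29  ] F [ 0.3 -0.1 -0.5] Mz -0.028 w 0.0750 g 0.0 j6 -2.25
t99.7 tcp [ 0.6152 -0.1986  0.1772] F [-0.2  1.1 -0.9] Mz 0.077 w 0.0750 g 0.0 j6 -2.25
t100.3 tcp [ 0.6152 -0.1987  0.1772] F [ 0.9 -1.3  0.6] Mz 0.016 w 0.0415 g 35.0 j6 -2.25
t100.9 tcp [ 0.6152 -0.1988  0.1773] F [ 0.4 -1.2  1.5] Mz -0.006 w 0.0417 g 35.0 j6 -1.75
t101.4 tcp [ 0.6151 -0.1989  0.1772] F [-0.3 -0.8 -0.4] Mz 0.056 w 0.0414 g 35.0 j6 -1.25
t102.0 tcp [ 0.6151 -0.199   0.1773] F [-0.1 -2.9  0.6] Mz 0.057 w 0.0412 g 35.0 j6 -0.75
t102.5 tcp [ 0.6151 -0.199   0.1773] F [-1.5 -1.6  0.6] Mz 0.031 w 0.0413 g 35.0 j6 -0.25
t103.1 tcp [ 0.615  -0.1989  0.1772] F [-1.9 -2.6  0.7] Mz 0.014 w 0.0414 g 35.0 j6 0.25
t103.6 tcp [ 0.6149 -0.1989  0.1772] F [-2.2 -3.8  1.5] Mz 0.016 w 0.0416 g 35.0 j6 0.75
t104.2 tcp [ 0.6149 -0.1988  0.1772] F [-3.5 -4.3  1.3] Mz 0.071 w 0.0412 g 35.0 j6 1.25
t104.7 tcp [ 0.6149 -0.1987  0.1772] F [-4.2 -1.6  2.4] Mz 0.039 w 0.0420 g 35.0 j6 1.75
t105.3 tcp [ 0.6149 -0.1986  0.1772] F [-4.3 -2.8  2.4] Mz 0.062 w 0.0413 g 35.0 j6 2.25
t105.9 tcp [ 0.6152 -0.1986  0.1772] F [-0.7  1.3 -0.4] Mz -0.007 w 0.0751 g 0.0 j6 2.25
```

```bash
python3 - <<'E'
from h import *
p=[.40,.3,.25]; manip.move_pose(p,best(p,.2+np.pi/2)); s=cap('side'); st()
a=s['image'][240:300,320:400]
cv2.imwrite('pics/c8.png',cv2.resize(s['image'][205:295,310:400],(720,600),interpolation=cv2.INTER_CUBIC))
E
```

```text
t109.8 tcp [0.4003 0.2998 0.25  ] F [ 0.3 -0.4  0.2] Mz -0.011 w 0.0749 g 0.0 j6 -1.18
```

View pics/c8.png

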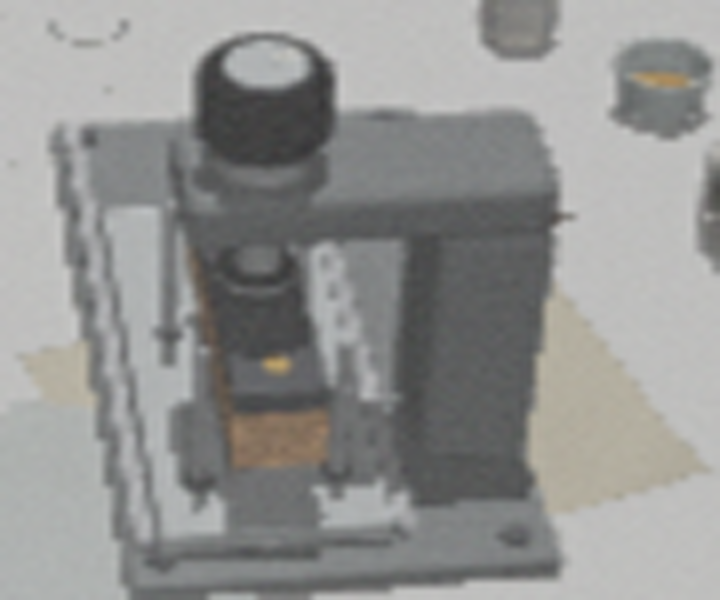

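The foot now appears to be down on the bar, at about crop (260,290). To be sure the clutch is slipping rather than the pads, I'll do one more stroke with a firmer grip and averaged torque readings.

```bash
python3 - <<'E'
from knob import *
def avg():
    m=[];t=[]
    for _ in range(6):
        s=manip.state(); m.append(s['moment']); t.append(s['tau'][5]); manip.dwell(.02)
    return np.round([*np.mean(m,0),np.mean(t)],3)
j0=-2.2; phi=-j0-.037+np.arctan2(K[1],K[0]); p=[*K,.29]
manip.move_pose(p,ori(phi)); manip.set_gripper(.075)
manip.move_linear([*K,.22],rate=.12); manip.move_linear([*K,.177],rate=.06)
q=np.array(manip.state()['joint_pos']); print('free',avg())
for a in(-2.0,-1.8): q[5]=a; manip.set_joints(q); print('free',avg())
manip.set_gripper(0,force=55); print('grip',avg())
for a in np.arange(-1.6,2.25,.35):
    q[5]=a; manip.set_joints(q); print('%.2f'%a,avg(),'j6 %.3f'%manip.state()['joint_pos'][5])
st(); manip.set_gripper(.075); print('rel',avg()); st(); manip.move_linear([*K,.29],rate=.15)
E
```

```text
free [0.021 0.008 0.006 0.   ]
free [0.04  0.011 0.013 0.08 ]
free [ 0.016  0.003 -0.008  0.067]
grip [-0.145  0.017  0.04   0.045]
-1.60 [-0.278  0.037  0.054  0.125] j6 -1.603
-1.25 [-0.476  0.1    0.081  0.113] j6 -1.253
-0.90 [-0.683  0.17   0.081  0.113] j6 -0.903
-0.55 [-0.831  0.291  0.072  0.082] j6 -0.554
-0.20 [-0.867  0.331  0.025  0.039] j6 -0.203
0.15 [-0.873  0.364  0.023  0.039] j6 0.146
0.50 [-0.864  0.42  -0.02   0.038] j6 0.496
0.85 [-0.839  0.434  0.018  0.038] j6 0.847
1.20 [-0.795  0.49   0.019  0.038] j6 1.197
1.55 [-0.764  0.567  0.01   0.04 ] j6 1.545
1.90 [-0.724  0.575  0.007  0.042] j6 1.893
2.25 [-0.651  0.616  0.012  0.04 ] j6 2.241
t121.3 tcp [ 0.6149 -0.1986  0.1772] F [-3.2 -5.2  1.7] Mz -0.016 w 0.0411 g 55.0 j6 2.24
rel [ 0.072  0.147  0.011 -0.004]
t122.1 tcp [ 0.6153 -0.1985  0.1772] F [ 0.6  0.4 -0.4] Mz -0.053 w 0.0751 g 0.0 j6 2.25
```

```bash
python3 - <<'E'
from h import *
a=dict(np.load('last_side.npz'))
p=[.40,.3,.25]; manip.move_pose(p,best(p,.2+np.pi/2)); s=cap('side'); c=cap('top'); st()
d=cv2.absdiff(cv2.GaussianBlur(a['image'],(5,5),0),cv2.GaussianBlur(s['image'],(5,5),0)).max(2)[200:300,300:400]
print('max change near press',d.max(), np.argwhere(d>25)[:5])
cv2.imwrite('pics/c9.png',np.hstack([cv2.resize(x['image'][225:275,325:365],(400,500),interpolation=cv2.INTER_CUBIC) for x in(a,s)]))
P=cloud(s).reshape(-1,3)
m=(np.hypot(P[:,0]-.615,P[:,1]+.1985)<.022)&(P[:,2]>.09)&(P[:,2]<.15); print(np.sort(P[m,2]).round(3)[::4])
E
```

```text
t126.0 tcp [0.4003 0.2999 0.25  ] F [-0.2  0.7  0.7] Mz -0.026 w 0.0752 g 0.0 j6 -1.18
max change near press 8 []
[0.091 0.093 0.093 0.093 0.094 0.095 0.095 0.095 0.095 0.096 0.096 0.097
 0.098 0.099 0.102 0.103 0.104 0.105 0.106 0.107 0.107 0.108 0.108 0.108
 0.109 0.109 0.112 0.113 0.117 0.118 0.123]
```

View pics/c9.png

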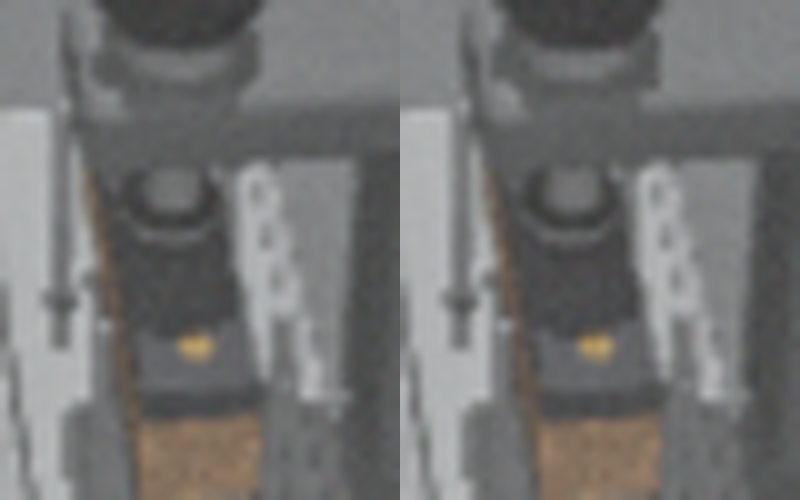

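The two pictures, taken before and after the extra 4 rad of knob turning, are identical. The foot sits on the bar at left-panel (170,200) and did not move, so the clutch slipped. The stack is still flush under the head and the gripper is clear, so I'm handing in.

```bash
python3 -c "
from h import *
print(order.close_job())"
```

```text
the job is handed in; nothing more can be done
None
```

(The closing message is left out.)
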